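# Run the test probe along a cranked weld

## Robot

A 6-joint arm with a two-finger parallel gripper is mounted at the origin on the work surface. World frame = base frame: x ahead of the robot, y to its left, z up, the work surface at z = 0. Lengths are in m, angles in degrees, forces in N, time in s.
With the tool pointing down it reaches from about 0.35 to 0.875 m from the base axis. Payload 4.2 kg.
Tool frame: the origin (TCP) lies midway between the tips of the shut fingers; the grasp point (between the pads) lies 19 mm behind it (hold_point_z is the z of the grasp point in the tool frame, in m); z points along the fingers, y is the direction in which the jaws open and shut (so a half turn about z gives the same grasp; the last joint's range is limited). The gripper opens to 87 mm and grips with 3 to 60 N. Pads are 19 mm wide; open, the fingers measure 117 mm over their backs; the gripper's body (75 mm by 190 mm) begins 51 mm behind the grasp point.
Start: joints at [-56.345, 22.042, 0.453, 0, -68.411, -14.817], TCP at [0.202, -0.591, 0.223] pointing down, gripper open.
Joint ranges: [-179.83, 179.83], [-69.29, 118.12], [-61.27, 80.66], [-181.25, 117.63], [-171.15, -9.14], [-177.46, 177.46]. Speed limits (degrees/s): [159.86, 159.86, 180, 180, 180, 180].

## Interface

Orientations are given as a 3x3 rotation matrix whose columns are the frame's x, y, z axes.
In Python, from station import * gives the robot as it stands. The module is installed in compiled form; this text tells all that it offers.
- The arm moves only by the tool jog_arm, never from a script. Its argument "moves" is a list of rows, each a list of 7 numbers: the closure, from -1 (fully open) to 1 (shut), then the shift along the tool's x, y, z in m, then the turn, a rotation vector about the tool's x, y, z in rad. In form: [[gripper, x, y, z, wx, wy, wz], ...]. A call has exactly 10 rows; each row is the pose to reach, as a shift and turn from the pose commanded when the call began, along the tool's axes at that moment; what a row does not reach only later rows make up. A row lasts 1/12 s, in which the tool goes at most 41.7 mm and 7.16 degrees, less where a joint would pass 70% of its speed; a pose out of reach is approached as far as the arm can. A call with a gripper value outside its range is refused whole. The fingers move at their own pace and stop on an object; the grip force is fixed at half the most. Time passes only in rows, so rows that repeat a pose let the fingers close, or fill a call up. It gives the time, the measured TCP pose, the force and the opening at its end, in the units of the state.
- sense(): the state, without advancing time (a new reading comes with each control period).
- capture(name): name is "scene" or "top" or "wrist"; returns a dict with "frame" (400x640x3 uint8, red, green, blue), "fov_y" (degrees; the focal length in pixels is half the picture's height over the tangent of half this angle, whatever the lens; pixels are square), "cx", "cy" (the principal point, pixels), "k1" (the pictures are not rectified: a ray, as slopes to the right and down, at radius r is drawn at 1 + k1 r^2 times it, then the intrinsics apply), "world_from_camera" (4x4, takes a point from camera to world coordinates). Camera axes: x right, y down, z forward; pixel columns grow to the right and rows downward; lengths in m; the calibration is good to about 2 mm. A picture is of the moment at which its call begins. There is no depth.
- finish_job(): hands the job in, once; it reports no verdict.
The state is a dict: "time_s": time; "joints": joint angles; "joint_velocities": joint speeds; "effort": joint torques, N m; "tcp_pos": TCP position; "ee_rot": TCP orientation; "wrist_force": force on the tool from outside, world axes, zero at the start; "moment": the same for the moment, N m; "gripper_width": opening from 0.0 (shut) to 1.0 (fully open).
Only numpy, scipy, OpenCV 4.12 (cv2) and the standard library are available. Lean on these libraries where they do the work, as an engineer would, in place of code of your own. Each camera call takes 0.05 s, during which the arm holds its last target.

## Task

A customer wants the weld on a steel plate checked at the counter. Take the slim straight-handled test probe out of its stand and guide its tip slowly (three or four centimetres a second) along the whole cranked weld, from the end on the bolt-hole side, round the bend, to the other end, keeping the tip about half a centimetre above the weld bead and never pressing hard on the plate. Then set the probe back upright in the stand it came from, resting on its collar, and let go.

Things in the scene. Friction and masses are not known exactly. Their poses are not given: they have to be found in the camera images.
- probe: Test probe, upright in its stand, 165 mm long, 0.12 kg. Origin at the point of its tip, z up along it. Steel shank 8 mm thick up to 75 mm (last 12 mm tapered); collar 42 mm wide at 75-81 mm; slim straight round black handle 22 mm thick at 81-161 mm, grip it at about 125 mm. Round: yaw means nothing. Not the tool with the bulbous wooden handle in the twin stand.
- stand: The probe's fixed grey stand, 80 x 80 mm, 95 mm high. Origin at the centre of its underside, on the counter, z up. Its 10 mm top plate has a 25 mm through hole straight above the origin; the space below is open down to a 10 mm foot. The probe's shank hangs in the hole and its collar rests on the top plate, the tip then 20 mm above the origin.
- plate: Fixed steel plate 180 (x) by 90 mm (y), on a wooden block. Origin on the counter under its centre, z up; upper face at z = 37 mm. The dark weld bead, 9 mm wide, 3 mm high, runs edge to edge in two straight runs, x, y in mm: (-90, -22) to the bend (0, -22) to (90, 22). Its only hole, 22 mm wide, at (-62, 25), marks the end to begin at. Not the twin plate with a straight weld and two small holes.
There are look-alikes about, which are no part of the job. What is shaped like the probe but blue or green is not meant.

How it is judged (in metres and radians):
On the way, in this order (a step that is already met when the one before it is completed fails the run):
1. probe tip close above the weld at the weld's end on the bolt-hole side (within 12 mm along, 14 mm across, at most 16 mm above the plate), passing no faster than about 10 cm/s (x of probe in the frame of plate between -0.104 and -0.073 m and y of probe in the frame of plate between -0.036 and -0.008 m and z of probe in the frame of plate between 0.033 and 0.053 m), for 0.2 s.
2. probe tip close above the weld at a sixth of the way (within 12 mm along, 14 mm across, at most 16 mm above the plate), passing no faster than about 10 cm/s (x of probe in the frame of plate between -0.067 and -0.043 m and y of probe in the frame of plate between -0.036 and -0.008 m and z of probe in the frame of plate between 0.033 and 0.053 m), for 0.2 s.
3. probe tip close above the weld at a third of the way (within 12 mm along, 14 mm across, at most 16 mm above the plate), passing no faster than about 10 cm/s (x of probe in the frame of plate between -0.037 and -0.013 m and y of probe in the frame of plate between -0.036 and -0.008 m and z of probe in the frame of plate between 0.033 and 0.053 m), for 0.2 s.
4. probe tip close above the weld at the bend (within 12 mm along, 14 mm across, at most 16 mm above the plate), passing no faster than about 10 cm/s (x of probe in the frame of plate between -0.009 and 0.015 m and y of probe in the frame of plate between -0.0345 and -0.0065 m and z of probe in the frame of plate between 0.033 and 0.053 m), for 0.2 s.
5. probe tip close above the weld at just past the bend (within 12 mm along, 14 mm across, at most 16 mm above the plate), passing no faster than about 10 cm/s (x of probe in the frame of plate between 0.02 and 0.044 m and y of probe in the frame of plate between -0.0204 and 0.0076 m and z of probe in the frame of plate between 0.033 and 0.053 m), for 0.2 s.
6. probe tip close above the weld at two thirds along the slanting part (within 12 mm along, 14 mm across, at most 16 mm above the plate), passing no faster than about 10 cm/s (x of probe in the frame of plate between 0.048 and 0.072 m and y of probe in the frame of plate between -0.0067 and 0.0213 m and z of probe in the frame of plate between 0.033 and 0.053 m), for 0.2 s.
7. probe tip close above the weld at the weld's other end (within 12 mm along, 14 mm across, at most 16 mm above the plate), passing no faster than about 10 cm/s (x of probe in the frame of plate between 0.074 and 0.104 m and y of probe in the frame of plate between 0.006 and 0.034 m and z of probe in the frame of plate between 0.033 and 0.053 m), for 0.2 s.
At the end, for the whole second after the job is handed in: The probe stands released and at rest in its own stand: tip within 15 mm of the stand's axis, within 6 mm of its resting height of 20 mm above the stand's origin (collar on the top plate), tilted less than 10 degrees (horizontal distance between probe and stand below 0.015 m and z of probe in the frame of stand between 0.014 and 0.026 m and angle between probe's own z axis and vertical below 0.17 rad and linear speed of probe below 0.02 m/s); the robot touches nothing.
It fails at once if the probe is pressed hard on the plate (over 30 N) (contact force between probe and plate above 30 N).
It also fails if it takes over 66 s, if anything falls off the work surface, if the arm or the gripper's body presses on something with over 40 N, if the wrist force passes 120 N, or if a joint passes its speed limit or range.

## Working session

There is one attempt and no reset: what is moved stays moved. The work goes in short steps, Python scripts to look and compute and a tool call to move; the robot and the scene stay as the last step left them, time stands still between calls to the robot, and variables do not carry over. Pictures are saved under pics/ and viewed, and the job is handed in when it is done.

Besides the shell and the picture viewer there is one more tool, called after "Call:" by a JSON object that holds its "method" and its "body", one argument or row to a line. jog_arm: Moves the arm, as the interface text tells. Its arguments: {"type":"object","properties":{"moves":{"type":"array"}},"required":["moves"]}

```bash
mkdir -p pics; python3 - <<'E'
from station import *
import cv2,numpy as np
s=sense(); print(s)
for n in ("scene","top","wrist"):
    c=capture(n); cv2.imwrite(f"pics/{n}0.png",c["frame"][:,:,::-1])
    print(n,c["fov_y"],c["cx"],c["cy"],c["k1"]);print(np.round(c["world_from_camera"],4))
    np.savez(f"{n}0.npz",**c)
E
```

```text
{'time_s': 0.0, 'joints': array([-5.63447784e+01,  2.20897342e+01,  3.79306953e-01, -3.00788515e-02,
       -6.84118051e+01, -1.48167725e+01]), 'joint_velocities': array([-0.09001108,  0.00897766,  0.06768517, -0.02387548,  0.04640791,
       -0.03251532]), 'effort': array([-2.18412621e-03, -3.90660954e+01,  1.87411255e+01,  4.22020331e+00,
        1.10317284e-02, -2.06816735e-04]), 'tcp_pos': array([ 0.20163731, -0.59093154,  0.22146438]), 'ee_rot': array([[-9.46495278e-01, -3.22716728e-01, -7.75937838e-04],
       [-3.22717652e-01,  9.46493069e-01,  2.04626903e-03],
       [ 7.40545387e-05,  2.18719281e-03, -9.99997605e-01]]), 'wrist_force': array([-0.05482047, -0.2558153 , -0.06981879]), 'moment': array([0.00233029, 0.01283707, 0.0184899 ]), 'gripper_width': 0.9982723140383145}
scene 42.45939374503522 315.4517433591252 203.08653432789882 -0.11897776931466775
[[ 0.5443  0.5562 -0.628   1.0198]
 [ 0.8388 -0.352   0.4153 -0.2828]
 [ 0.0099 -0.7528 -0.6582  0.618 ]
 [ 0.      0.      0.      1.    ]]
top 52.06083219769311 324.376793003424 201.411997390708 -0.02667490807728029
[[-0.0153 -0.9973  0.0716  0.3683]
 [-0.9999  0.0155  0.0029  0.0756]
 [-0.004  -0.0715 -0.9974  0.9593]
 [ 0.      0.      0.      1.    ]]
wrist 64.27329716197059 317.2882992414655 201.42318860899599 -0.013686381613357354
[[-0.3236  0.9141  0.2443  0.1341]
 [ 0.9462  0.312   0.0859 -0.6125]
 [ 0.0023  0.259  -0.9659  0.3837]
 [ 0.      0.      0.      1.    ]]
```

View pics/scene0.png

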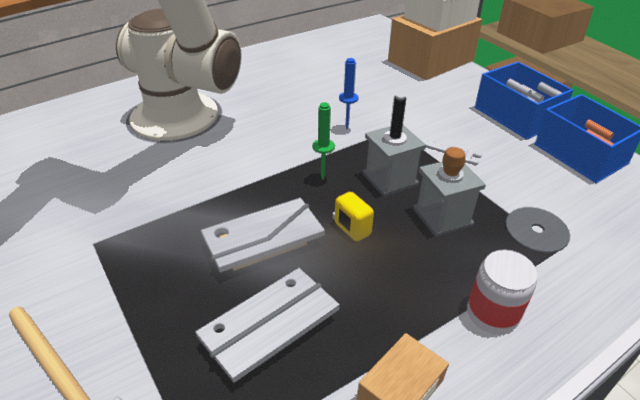

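View pics/top0.png

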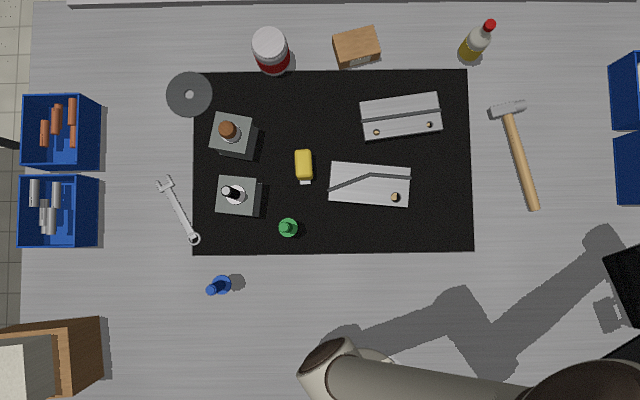

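View pics/wrist0.png

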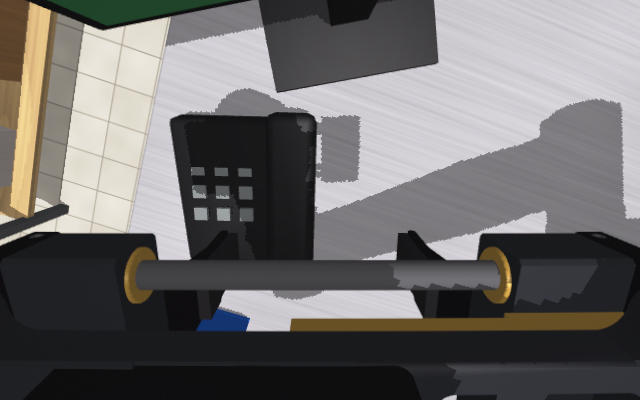

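The scene view shows the probe (black handle, ~(398,118)) in the stand at (393,158). The cranked-weld plate is at (262,233), with its hole at (221,233). In the top view they are at (232,192) and (370,184). I'll enlarge both to read points.

```bash
cat > h.py <<'E'
import numpy as np,cv2
from scipy.optimize import least_squares
def ld(n): return dict(np.load(n))
def proj(c,P):
    P=np.atleast_2d(P).astype(float);T=np.linalg.inv(c["world_from_camera"]);p=P@T[:3,:3].T+T[:3,3]
    s=p[:,:2]/p[:,2:];r2=(s**2).sum(1,keepdims=True);s=s*(1+c["k1"]*r2)
    f=200/np.tan(np.radians(c["fov_y"]/2));return s*f+[float(c["cx"]),float(c["cy"])]
def ray(c,uv):
    f=200/np.tan(np.radians(c["fov_y"]/2));d=(np.array(uv,float)-[float(c["cx"]),float(c["cy"])])/f
    s=d.copy()
    for _ in range(20): s=d/(1+c["k1"]*(s@s))
    T=c["world_from_camera"];return T[:3,3],T[:3,:3]@np.r_[s,1]
def atz(c,uv,z):
    o,d=ray(c,uv);return o+d*(z-o[2])/d[2]
def tri(*obs):
    A=np.zeros((3,3));b=np.zeros(3)
    for c,uv in obs:
        o,d=ray(c,uv);d=d/np.linalg.norm(d);M=np.eye(3)-np.outer(d,d);A+=M;b+=M@o
    X=np.linalg.solve(A,b);return X,[np.round(proj(c,X)[0]-uv,1) for c,uv in obs]
def crop(n,x0,y0,w,h,k,out):
    c=ld(n);im=np.ascontiguousarray(c["frame"][y0:y0+h,x0:x0+w,::-1]);im=cv2.resize(im,None,fx=k,fy=k,interpolation=cv2.INTER_CUBIC)
    for i in range(0,w,10):
        cv2.line(im,(i*k,0),(i*k,6 if i%20 else 14),(0,0,255),1)
        if i%20==0: cv2.putText(im,str(x0+i),(i*k+2,24),0,.4,(0,0,255),1)
    for j in range(0,h,10):
        cv2.line(im,(0,j*k),(6 if j%20 else 14,j*k),(0,0,255),1)
        if j%20==0: cv2.putText(im,str(y0+j),(16,j*k+4),0,.4,(0,0,255),1)
    cv2.imwrite(out,im)
E
python3 - <<'E'
from h import *
crop("top0.npz",200,150,100,90,6,"pics/t_st.png")
crop("top0.npz",315,150,110,70,7,"pics/t_pl.png")
crop("scene0.npz",340,80,130,160,4,"pics/s_st.png")
crop("scene0.npz",190,185,150,95,5,"pics/s_pl.png")
E
```

```text
(no output)
```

View pics/t_st.png

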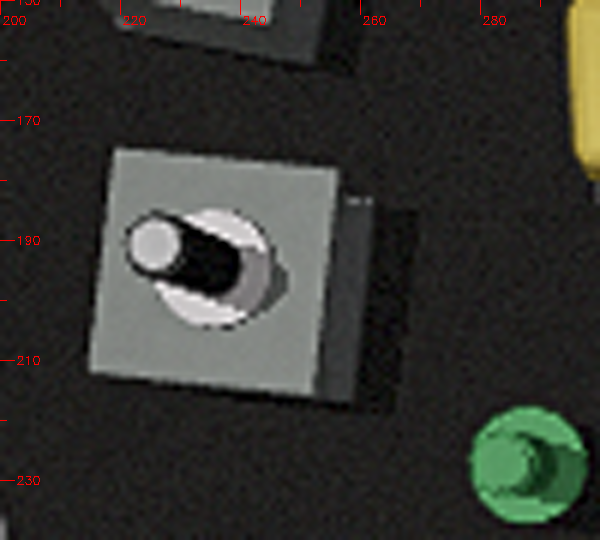

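View pics/t_pl.png

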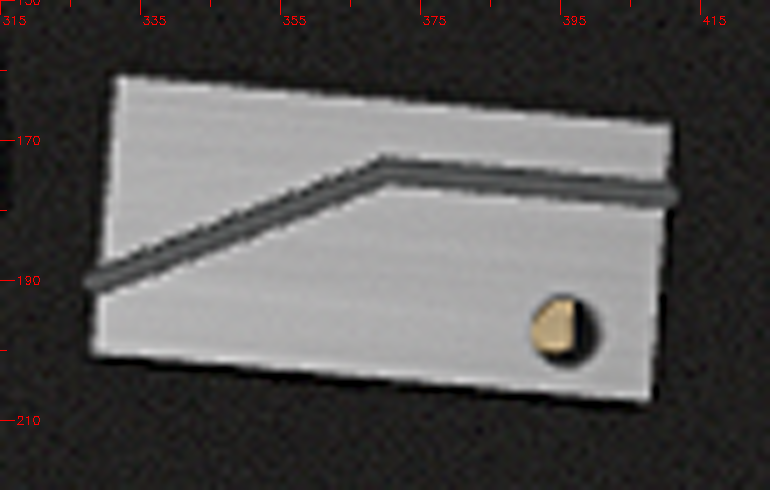

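View pics/s_st.png

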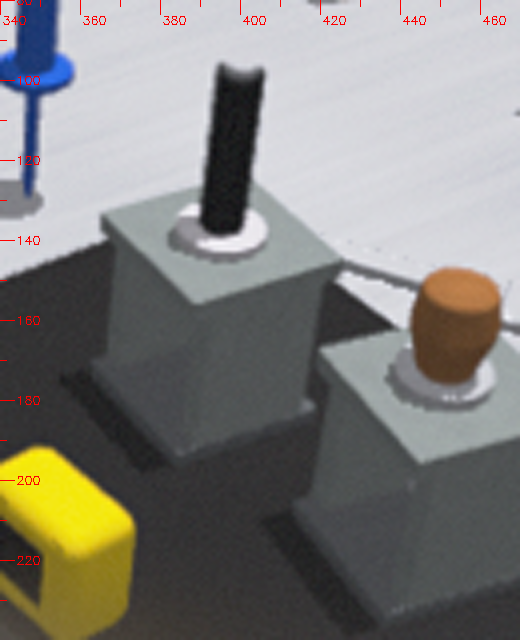

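View pics/s_pl.png

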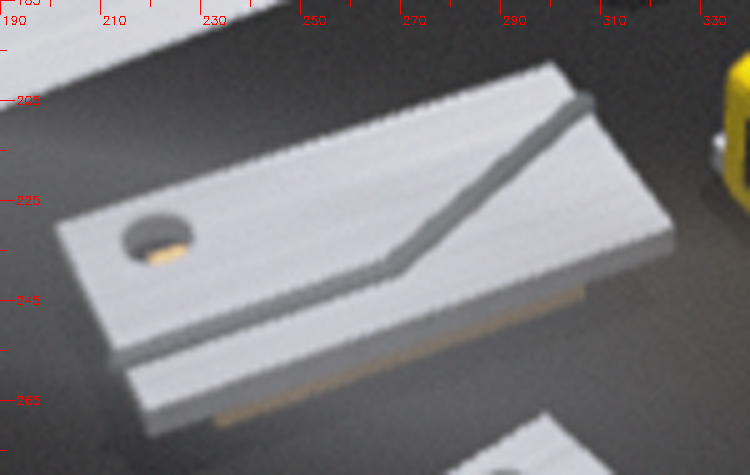

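```bash
cat > m1.py <<'E'
from h import *
t,s=ld("top0.npz"),ld("scene0.npz")
st_t=[(252.5,216),(256.3,178),(218.8,174.7),(214.8,212.3)]
st_s=[(365.8,133.8),(389.3,156),(426,146),(403,125.5)]
pl_t=[(408.1,207.4),(410.7,167.6),(331.9,160.9),(328,200.6),(395.9,197.3)]
pl_s=[(201.4,230.4),(219.8,267.2),(324.4,230.6),(300.6,197.4),(221.4,232.4)]
for a,b in zip(st_t+pl_t+[(225.8,191)],st_s+pl_s+[(400.2,97.5)]):
    X,r=tri((t,a),(s,b));print(X.round(4),r)
def fit(tp,sp,model,z):
    def f(p):
        c_,s_=np.cos(p[2]),np.sin(p[2]);W=np.c_[model@np.array([[c_,s_],[-s_,c_]])+p[:2],np.full(len(model),p[3])]
        return np.r_[(proj(t,W)-tp).ravel(),(proj(s,W)-sp).ravel()]
    # initial by triangulation
    C=np.mean([tri((t,a),(s,b))[0] for a,b in zip(tp,sp)],0)
    best=min((least_squares(f,[C[0],C[1],y,z]) for y in np.linspace(-3,3,9)),key=lambda r:r.cost)
    return best.x,np.abs(best.fun).max(),best.fun.reshape(-1,2).round(1)
sq=np.array([[-1,-1],[1,-1],[1,1],[-1,1]])*.04
pm=np.array([[-90,45],[-90,-45],[90,-45],[90,45],[-62,25]])/1000
for n,a in (("stand",(st_t,st_s,sq,.095)),("plate",(pl_t,pl_s,pm,.037))):
    x,m,r=fit(*a);print(n,x.round(4),np.degrees(x[2]),m);print(r.tolist())
E
python3 m1.py
```

```text
[0.4029 0.2326 0.091 ] [array([-0.7, -0.4]), array([-0.9,  0.1])]
[0.4834 0.2233 0.0936] [array([-0.4, -0.3]), array([-0.6,  0.1])]
[0.4917 0.3036 0.0904] [array([-0.1, -0.1]), array([-0.1,  0. ])]
[0.4125 0.3146 0.0867] [array([-0.9, -0.6]), array([-1.1,  0.2])]
[ 0.4189 -0.1096  0.0339] [array([-0.7, -0.3]), array([-1., -0.])]
[ 0.5093 -0.1183  0.0353] [array([-0.5, -0.2]), array([-0.9, -0. ])]
[0.5274 0.0602 0.0344] [array([-0.2, -0.1]), array([-0.4,  0. ])]
[0.4367 0.0707 0.0351] [array([-0.3, -0.2]), array([-0.4,  0. ])]
[ 0.4418 -0.0833  0.0346] [array([-0.3, -0.1]), array([-0.5, -0. ])]
[0.4475 0.2669 0.1789] [array([-0.1, -0.1]), array([-0.2,  0. ])]
stand [ 0.4478  0.2686 -0.1196  0.0906] -6.854643655021502 1.4385437457698345
[[-1.1, -0.6], [-0.6, 0.2], [-0.0, -0.3], [-0.6, -0.8], [-0.4, 0.2], [-0.7, 1.1], [0.0, 0.1], [-1.4, -1.2]]
plate [ 0.4732 -0.0239  1.4701  0.0346] 84.22773146512985 0.899621579697282
[[-0.9, -0.5], [-0.7, -0.0], [-0.6, 0.0], [-0.1, -0.5], [-0.4, -0.3], [-0.6, -0.3], [-0.7, 0.1], [-0.0, -0.4], [-0.5, 0.5], [-0.3, 0.1]]
```

```bash
cat >> h.py <<'E'
def wristcam(tcp,R,ref="wrist0.npz"):
    c=ld(ref);T0=np.eye(4);T0[:3,:3]=R0;T0[:3,3]=P0
    T=np.eye(4);T[:3,:3]=R;T[:3,3]=tcp
    c["world_from_camera"]=T@np.linalg.inv(T0)@c["world_from_camera"];return c
P0=np.array([.20163731,-.59093154,.22146438]);R0=np.array([[-9.46495278e-01,-3.22716728e-01,-7.75937838e-04],[-3.22717652e-01,9.46493069e-01,2.04626903e-03],[7.40545387e-05,2.18719281e-03,-9.99997605e-01]])
def shift(a,b,R=R0): return (R.T@(np.array(b)-np.array(a))).round(4)
E
python3 - <<'E'
from h import *
t,s=ld("top0.npz"),ld("scene0.npz")
print("green top",tri((t,(283.5,226.5)),(s,(324,106))),"blue",tri((t,(212,289)),(s,(350,62))),"twin",tri((t,(227.5,128)),(s,(455,153))))
c=ld("wrist0.npz")
print(proj(c,[P0,P0-[0,0,.106],P0+[0,0,.019]]))
for d in ([.45,.27,.32],[.50,.28,.32],[.52,.29,.3],[.55,.3,.3]):
    c=wristcam(d,R0); print(d,proj(c,[[.4475,.268,.185],[.4475,.268,.095],[.4478,.268,.101]]).round().tolist())
a=[.42,-.2,.33]
print(shift(P0,a),shift(a,[.5,.285,.32]))
E
```

```text
green top (array([0.37756016, 0.15769703, 0.16078336]), [array([0.3, 0.2]), array([ 0.3, -0. ])]) blue (array([0.25916826, 0.29833067, 0.15945214]), [array([-0.1, -0.1]), array([-0.1,  0. ])]) twin (array([0.58101099, 0.27409389, 0.14026599]), [array([-0.5, -0.4]), array([-0.8,  0.2])])
[[313.92591433 249.5440557 ]
 [314.89037201 200.28791975]
 [313.62045269 265.16134582]]
[0.45, 0.27, 0.32] [[314.0, 190.0], [314.0, 173.0], [314.0, 174.0]]
[0.5, 0.28, 0.32] [[321.0, 136.0], [320.0, 131.0], [320.0, 132.0]]
[0.52, 0.29, 0.3] [[318.0, 110.0], [318.0, 112.0], [318.0, 112.0]]
[0.55, 0.3, 0.3] [[318.0, 70.0], [318.0, 81.0], [318.0, 81.0]]
[-0.3328  0.2998 -0.1079] [-0.2322  0.4332  0.0109]
```

Call:
{"method": "jog_arm", "body": {
  "moves": [
    [-1,-0.02,0.018,-0.01,0,0,0],
    [-1,-0.05,0.045,-0.025,0,0,0],
    [-1,-0.08,0.072,-0.04,0,0,0],
    [-1,-0.11,0.1,-0.055,0,0,0],
    [-1,-0.14,0.127,-0.07,0,0,0],
    [-1,-0.17,0.154,-0.08,0,0,0],
    [-1,-0.2,0.181,-0.09,0,0,0],
    [-1,-0.23,0.208,-0.1,0,0,0],
    [-1,-0.26,0.235,-0.108,0,0,0],
    [-1,-0.28,0.255,-0.108,0,0,0]
  ]
}}

```text
time_s: 0.98
tcp_pos: [0.3858, -0.2578, 0.3323]
ee_rot: [[-0.946, -0.324, 0.003], [-0.324, 0.946, -0.001], [-0.003, -0.002, -1.0]]
wrist_force: [-0.1, -0.9, -0.2]
gripper_width: 0.997
```

Call:
{"method": "jog_arm", "body": {
  "moves": [
    [-1,-0.015,0.025,0,0,0,0],
    [-1,-0.033,0.055,0,0,0,0],
    [-1,-0.051,0.086,0,0,0,0],
    [-1,-0.069,0.117,0,0,0,0],
    [-1,-0.088,0.148,0,0,0,0],
    [-1,-0.107,0.18,0,0,0,0],
    [-1,-0.126,0.212,0,0,0,0],
    [-1,-0.145,0.244,0,0,0,0],
    [-1,-0.164,0.276,0,0,0,0],
    [-1,-0.183,0.308,0,0,0,0]
  ]
}}

```text
time_s: 1.82
tcp_pos: [0.4579, 0.0927, 0.3306]
ee_rot: [[-0.946, -0.323, 0.0], [-0.323, 0.946, 0.0], [-0.0, 0.0, -1.0]]
wrist_force: [0.2, -0.6, -0.4]
gripper_width: 0.999
```

Call:
{"method": "jog_arm", "body": {
  "moves": [
    [-1,-0.018,0.03,0.001,0,0,0],
    [-1,-0.036,0.06,0.003,0,0,0],
    [-1,-0.052,0.09,0.005,0,0,0],
    [-1,-0.07,0.12,0.007,0,0,0],
    [-1,-0.085,0.143,0.009,0,0,0],
    [-1,-0.095,0.16,0.01,0,0,0],
    [-1,-0.101,0.17,0.01,0,0,0],
    [-1,-0.101,0.17,0.01,0,0,0],
    [-1,-0.101,0.17,0.01,0,0,0],
    [-1,-0.101,0.17,0.01,0,0,0]
  ]
}}

```text
time_s: 2.65
tcp_pos: [0.4987, 0.2835, 0.3208]
ee_rot: [[-0.947, -0.322, -0.0], [-0.322, 0.947, -0.0], [0.0, -0.0, -1.0]]
wrist_force: [-0.6, -0.0, 0.7]
gripper_width: 1.001
```

```bash
cat > cap.py <<'E'
import sys
from station import *
from h import *
n=sys.argv[1]; s=sense();print("t",s["time_s"],"tcp",s["tcp_pos"].round(4),"f",s["wrist_force"].round(2),"g",round(s["gripper_width"],3),"j",s["joints"].round(1));print(s["ee_rot"].round(4).tolist())
for k in sys.argv[2:]:
    c=capture(k);np.savez(f"{k}{n}.npz",**c,tcp=s["tcp_pos"],R=s["ee_rot"]);cv2.imwrite(f"pics/{k}{n}.png",c["frame"][:,:,::-1])
E
python3 cap.py 1 wrist
```

```text
t 2.65 tcp [0.4987 0.2835 0.3208] f [-0.55 -0.04  0.68] g 1.001 j [  45.8   14.     2.9    0.   -78.9 -117. ]
[[-0.9466, -0.3223, -0.0001], [-0.3223, 0.9466, -0.0001], [0.0001, -0.0001, -1.0]]
```

View pics/wrist1.png

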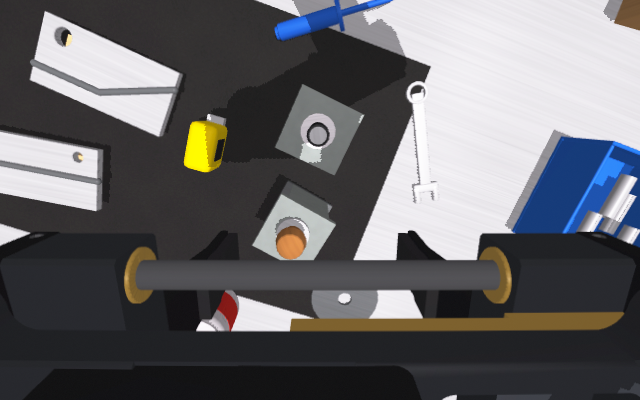

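```bash
python3 - <<'E'
from h import *
c=ld("wrist1.npz")
print(proj(c,[[.378,.158,.165],[.4475,.268,.185],[.4475,.268,.101]]))
crop("wrist1.npz",265,75,110,110,7,"pics/w1_st.png")
crop("wrist1.npz",20,0,180,150,4,"pics/w1_pl.png")
E
```

```text
[[226.68264106  20.10688321]
 [317.28166047 135.70993763]
 [317.27111956 131.45670735]]
```

View pics/w1_st.png

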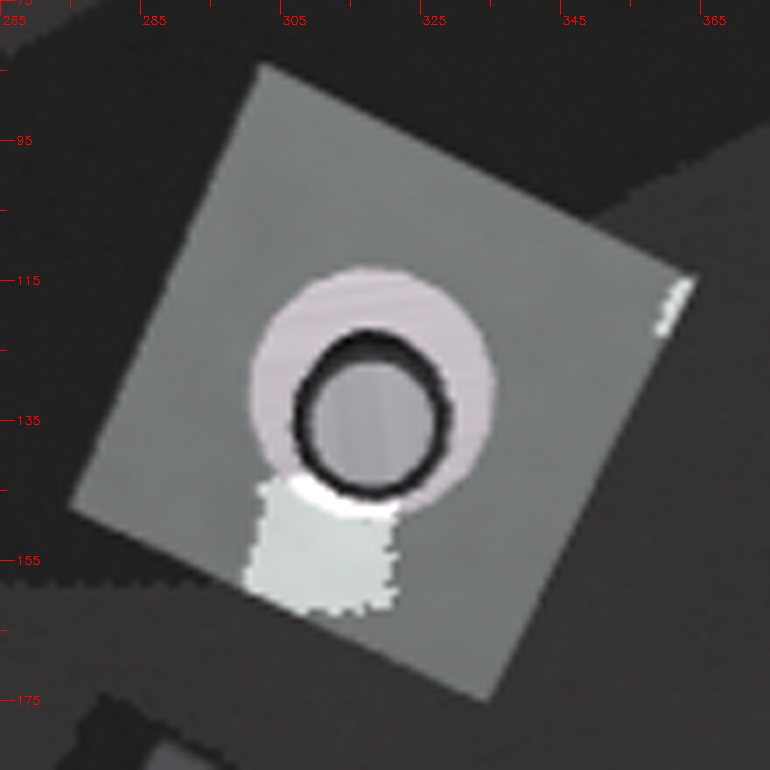

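View pics/w1_pl.png

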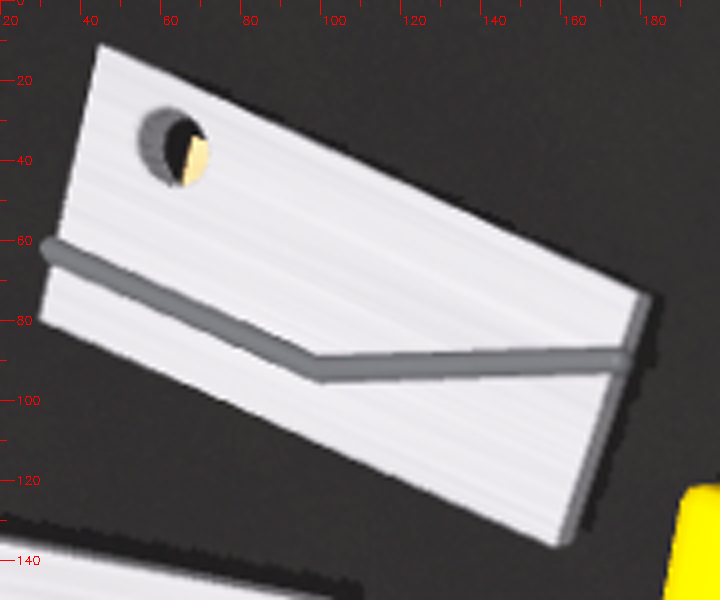

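```bash
python3 cap.py 1b top scene; python3 - <<'E'
from h import *
c=ld("wrist1.npz")
print(proj(c,[[.378,.158,.165],[.259,.298,.165],[.259,.298,.05],[.378,.158,0]]))
a=cv2.imread("pics/top1b.png");b=cv2.imread("pics/scene1b.png")
cv2.imwrite("pics/b1.png",cv2.resize(np.vstack([a,b]),None,fx=.74,fy=.74,interpolation=cv2.INTER_AREA))
E
```

```text
t 2.7 tcp [0.4988 0.2833 0.321 ] f [-0.21 -0.51 -0.93] g 0.999 j [  45.8   14.     2.9    0.   -78.9 -117. ]
[[-0.9467, -0.322, 0.0003], [-0.322, 0.9467, 0.0002], [-0.0003, 0.0001, -1.0]]
[[226.68264106  20.10688321]
 [422.20574173 -67.00870704]
 [391.76318976 -14.00531458]
 [259.00820914  54.34473114]]
```

View pics/b1.png

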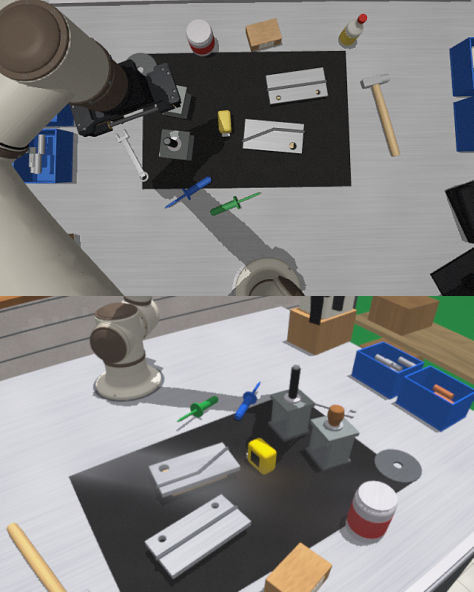

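Wrist view: handle top at (318,135), collar centre (318,130), well seated. The blue and green look-alikes, which stood on their tips, now lie on the counter clear of the work. Next I'll fit all three cameras together.

```bash
cat > m2.py <<'E'
from h import *
t,s,w=ld("top0.npz"),ld("scene0.npz"),ld("wrist1.npz")
o=-.45
S={0:[(252.5,216),(256.3,178),(218.8,174.7),(214.8,212.3)],1:[(365.8,133.8),(389.3,156),(426,146),(403,125.5)],2:[(302.1,83.6),(274.6,147),(334.1,175),(364,114.1)]}
P={0:[(408.1,207.4),(410.7,167.6),(331.9,160.9),(328,200.6),(395.9,197.3)],1:[(201.4,230.4),(219.8,267.2),(324.4,230.6),(300.6,197.4),(221.4,232.4)],2:[(44.6,10.9),(29.6,79.6),(159.1,136.4),(180.9,72.6),(62.9,36.1)]}
H={0:[(225.8,191)],1:[(400.2,97.5)],2:[(318,135.3)]}
for D in (S,P,H):
    for k in (0,1): D[k]=[(a+o,b+o) for a,b in D[k]]
cams=[t,s,w]
sq=np.array([[-1,-1],[1,-1],[1,1],[-1,1]])*.04
pm=np.array([[-90,45],[-90,-45],[90,-45],[90,45],[-62,25]])/1000
def fit(D,m,use,p0,z=None):
    def f(p):
        c_,s_=np.cos(p[2]),np.sin(p[2]);W=np.c_[m@np.array([[c_,s_],[-s_,c_]])+p[:2],np.full(len(m),p[3] if z is None else z)]
        return np.concatenate([(proj(cams[k],W)-D[k]).ravel() for k in use])
    r=least_squares(f,p0);return r.x.round(4),abs(r.fun).max().round(2)
for u in ((0,1,2),(2,),(1,2),(0,2)):
    print(u,"stand",fit(S,sq,u,[.448,.268,-.12,.095]),fit(S,sq,u,[.448,.268,-.12,.095],.095))
    print(u,"plate",fit(P,pm,u,[.473,-.024,1.47,.037]),fit(P,pm,u,[.473,-.024,1.47,.037],.037))
print(tri(*[(cams[k],H[k][0]) for k in (0,1,2)]),tri(*[(cams[k],H[k][0]) for k in (1,2)]),atz(w,H[2][0],.185),atz(w,(317.7,130.4),.101))
E
python3 m2.py
```

```text
(0, 1, 2) stand (array([ 0.447 ,  0.2692, -0.1143,  0.0912]), np.float64(1.37)) (array([ 0.4472,  0.2687, -0.1144,  0.095 ]), np.float64(2.93))
(0, 1, 2) plate (array([ 0.4729, -0.023 ,  1.4708,  0.0346]), np.float64(2.23)) (array([ 0.4733, -0.0223,  1.4715,  0.037 ]), np.float64(2.53))
(2,) stand (array([ 0.4465,  0.2695, -0.1111,  0.095 ]), np.float64(0.11)) (array([ 0.4465,  0.2695, -0.1111,  0.095 ]), np.float64(0.11))
(2,) plate (array([ 0.4725, -0.0185,  1.4721,  0.0402]), np.float64(0.64)) (array([ 0.4728, -0.0207,  1.4715,  0.037 ]), np.float64(1.26))
(1, 2) stand (array([ 0.4467,  0.2695, -0.1163,  0.0911]), np.float64(1.41)) (array([ 0.4471,  0.269 , -0.1165,  0.095 ]), np.float64(3.0))
(1, 2) plate (array([ 0.4727, -0.0227,  1.4713,  0.0346]), np.float64(1.99)) (array([ 0.4731, -0.022 ,  1.4721,  0.037 ]), np.float64(2.28))
(0, 2) stand (array([ 0.4468,  0.2691, -0.1098,  0.0925]), np.float64(0.89)) (array([ 0.4467,  0.2689, -0.1099,  0.095 ]), np.float64(1.03))
(0, 2) plate (array([ 0.4731, -0.0226,  1.4706,  0.0349]), np.float64(2.07)) (array([ 0.473 , -0.0215,  1.4709,  0.037 ]), np.float64(1.87))
(array([0.44733393, 0.26762675, 0.17946462]), [array([-0.1,  0.4]), array([0.6, 0. ]), array([-1. , -0.2])]) (array([0.44669078, 0.26800883, 0.17907575]), [array([0.5, 0. ]), array([-0.4, -0.8])]) [0.44693707 0.26850466 0.185     ] [0.44618962 0.26808391 0.101     ]
```

Call:
{"method": "jog_arm", "body": {
  "moves": [
    [-1,0.018,0.001,0.01,0,0,0],
    [-1,0.036,0.002,0.03,0,0,0],
    [-1,0.054,0.0025,0.05,0,0,0],
    [-1,0.054,0.0025,0.075,0,0,0],
    [-1,0.054,0.0025,0.1,0,0,0],
    [-1,0.054,0.0025,0.125,0,0,0],
    [-1,0.054,0.0025,0.15,0,0,0],
    [-1,0.054,0.0025,0.17,0,0,0],
    [-1,0.054,0.0025,0.18,0,0,0],
    [-1,0.054,0.0025,0.18,0,0,0]
  ]
}}

```text
time_s: 3.63
tcp_pos: [0.4461, 0.2678, 0.1388]
ee_rot: [[-0.947, -0.322, -0.003], [-0.322, 0.947, -0.003], [0.004, -0.002, -1.0]]
wrist_force: [-0.3, -0.1, -0.9]
gripper_width: 1.0
```

```bash
python3 cap.py 2 wrist scene;python3 - <<'E'
from h import *
a=cv2.imread("pics/wrist2.png");b=cv2.imread("pics/scene2.png")
cv2.imwrite("pics/b2.png",np.hstack([a[100:300,180:460],cv2.resize(b[60:210,300:510],None,fx=2,fy=2)[:200*1]]) if 0 else np.vstack([cv2.resize(a[120:300,150:490],(680,360)),cv2.resize(b[60:160,300:470],(340,200)).repeat(1,0) if 0 else cv2.resize(b[60:180,260:600],(680,240))]))
E
```

```text
t 3.6333 tcp [0.4461 0.2678 0.1388] f [-0.35 -0.09 -0.9 ] g 1.0 j [  48.9   16.6  -20.8   -0.   -52.8 -120.1]
[[-0.9467, -0.322, -0.0032], [-0.322, 0.9467, -0.0031], [0.004, -0.0019, -1.0]]
```

View pics/b2.png

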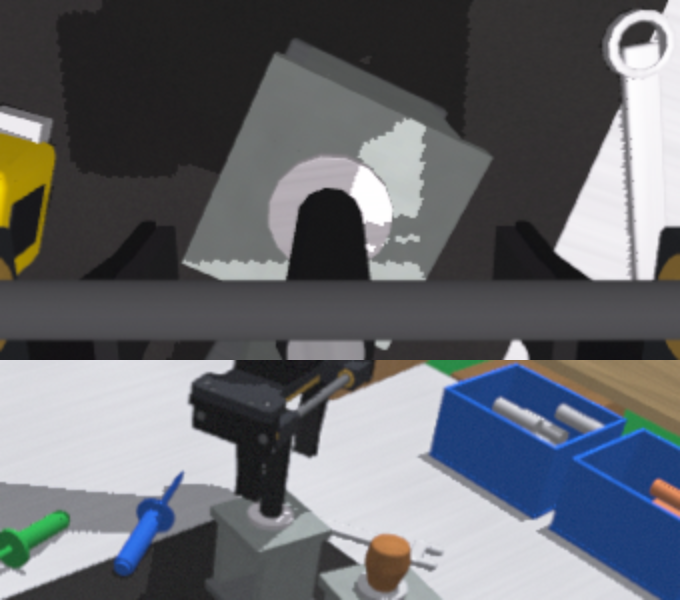

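Call:
{"method": "jog_arm", "body": {
  "moves": [
    [-1,0,0,0.007,0,0,0],
    [-1,0,0,0.013,0,0,0],
    [-1,0,0,0.013,0,0,0],
    [1,0,0,0.013,0,0,0],
    [1,0,0,0.013,0,0,0],
    [1,0,0,0.013,0,0,0],
    [1,0,0,0.013,0,0,0],
    [1,0,0,0.013,0,0,0],
    [1,0,0,0.013,0,0,0],
    [1,0,0,0.013,0,0,0]
  ]
}}

```text
time_s: 4.57
tcp_pos: [0.447, 0.2693, 0.1276]
ee_rot: [[-0.946, -0.323, 0.0], [-0.323, 0.946, 0.0], [-0.0, 0.0, -1.0]]
wrist_force: [-0.2, 1.4, -0.5]
gripper_width: 0.556
```

```bash
python3 cap.py 3
```

```text
t 4.5667 tcp [0.447  0.2693 0.1276] f [-0.17  1.36 -0.45] g 0.556 j [  48.9   17.4  -21.6   -0.   -51.  -120.1]
[[-0.9464, -0.3229, 0.0001], [-0.3229, 0.9464, 0.0001], [-0.0001, 0.0001, -1.0]]
```

Call:
{"method": "jog_arm", "body": {
  "moves": [
    [1,0,0,0,0,0,0],
    [1,0,0,0,0,0,0],
    [1,0,0,0,0,0,0],
    [1,0,0,0,0,0,0],
    [1,0,0,0,0,0,0],
    [1,0,0,0,0,0,0],
    [1,0,0,0,0,0,0],
    [1,0,0,0,0,0,0],
    [1,0,0,0,0,0,0],
    [1,0,0,0,0,0,0]
  ]
}}

```text
time_s: 5.4
tcp_pos: [0.4471, 0.2691, 0.1277]
ee_rot: [[-0.946, -0.323, 0.0], [-0.323, 0.946, -0.0], [0.0, -0.0, -1.0]]
wrist_force: [1.0, -2.6, 2.8]
gripper_width: 0.245
```

Call:
{"method": "jog_arm", "body": {
  "moves": [
    [1,0,0,-0.004,0,0,0],
    [1,0,0,-0.014,0,0,0],
    [1,0,0,-0.028,0,0,0],
    [1,0,0,-0.042,0,0,0],
    [1,0,0,-0.056,0,0,0],
    [1,0,0,-0.07,0,0,0],
    [1,0,0,-0.084,0,0,0],
    [1,0,0,-0.098,0,0,0],
    [1,0,0,-0.108,0,0,0],
    [1,0,0,-0.11,0,0,0]
  ]
}}

```text
time_s: 6.23
tcp_pos: [0.4477, 0.2703, 0.24]
ee_rot: [[-0.946, -0.323, 0.003], [-0.323, 0.946, 0.003], [-0.004, 0.002, -1.0]]
wrist_force: [0.5, 0.3, -0.9]
gripper_width: 0.244
```

```bash
python3 cap.py 4 wrist scene;python3 - <<'E'
from h import *
crop("wrist4.npz",250,110,130,130,6,"pics/w4.png")
crop("scene4.npz",340,20,140,150,4,"pics/s4.png")
E
```

```text
t 6.2333 tcp [0.4477 0.2703 0.24  ] f [ 0.51  0.33 -0.94] g 0.244 j [  48.9   11.2  -12.3    0.   -66.2 -120.1]
[[-0.9463, -0.3233, 0.0033], [-0.3233, 0.9463, 0.0034], [-0.0042, 0.0022, -1.0]]
```

View pics/w4.png

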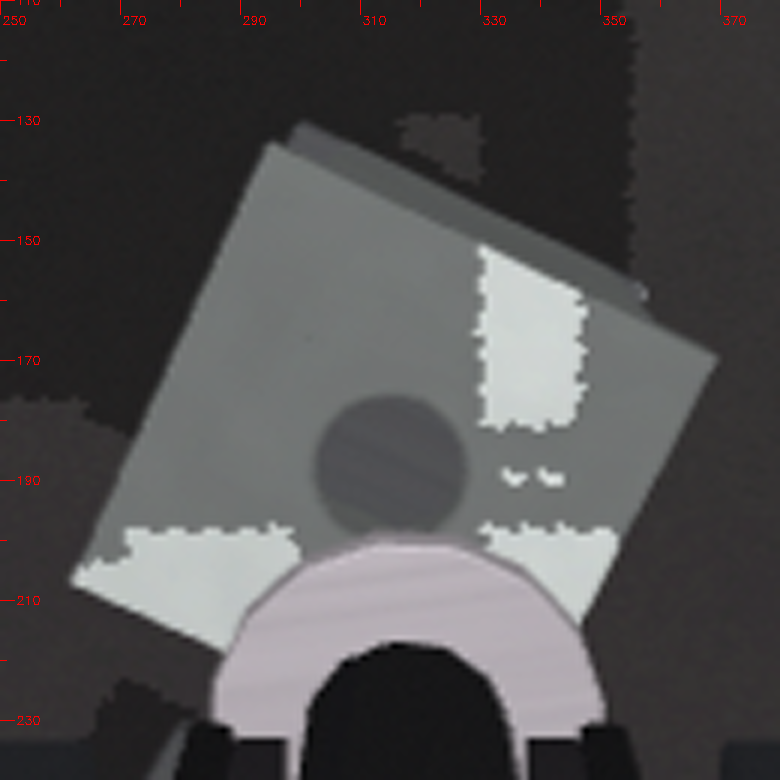

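View pics/s4.png

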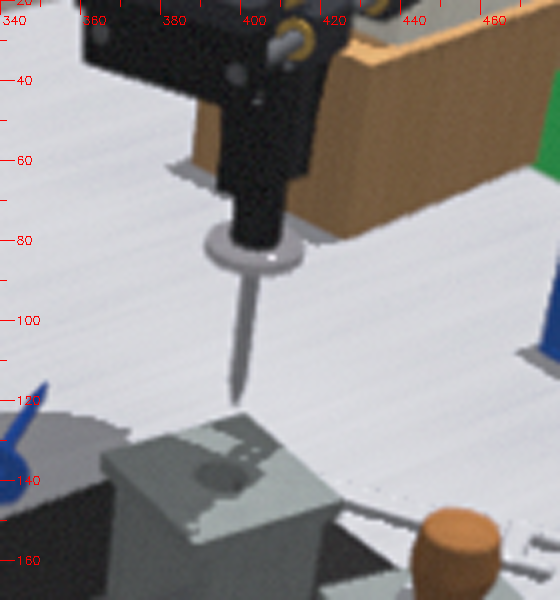

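```bash
python3 - <<'E'
from h import *
w,s=ld("wrist4.npz"),ld("scene4.npz")
print("hole",atz(w,(314.8,187.3),.095),atz(s,(395.1,138.4),.095),tri((w,(314.8,187.3)),(s,(395.1,138.4))))
c=np.array([.4477,.2703,.24]);z=s["world_from_camera"]
ax=w["R"][:,2]
print("exp tip",proj(s,[c+ax*.1077,c+ax*.0297]))
print("exp seated collar/hdl",proj(s,[[.447,.2685,.101],[.447,.2685,.185]]))
E
```

```text
hole [0.44557138 0.26935358 0.095     ] [0.44834909 0.26677063 0.095     ] (array([0.44593873, 0.26935271, 0.09272373]), [array([-0.1, -0.2]), array([ 0.1, -0. ])])
exp tip [[398.92916513 120.20424919]
 [403.79814201  80.68877719]]
exp seated collar/hdl [[395.71214869 135.01001953]
 [400.95750449  94.03603118]]
```

```bash
cat > path.py <<'E'
from h import *
C=np.array([.473,-.0215]);a=1.4715;M=np.array([[np.cos(a),-np.sin(a)],[np.sin(a),np.cos(a)]])
R=np.array([[-.9464,-.323,0],[-.323,.9464,0],[0,0,-1]])
for q in [(-.09,-.022),(-.06,-.022),(-.03,-.022),(0,-.022),(.03,-.0073),(.06,.0073),(.09,.022)]: print(q,(C+M@np.array(q)).round(4))
p=C+M@np.array([-.09,-.022]);cur=np.array([.4474,.2690,.2377])
print("to start",shift(cur,[*p,.2377],R), "dirs run1",R.T[:2,:2]@M@[1,0],"run2",R.T[:2,:2]@M@(np.array([90,44])/np.hypot(90,44)))
E
python3 path.py
```

```text
(-0.09, -0.022) [ 0.486  -0.1132]
(-0.06, -0.022) [ 0.4889 -0.0834]
(-0.03, -0.022) [ 0.4919 -0.0535]
(0, -0.022) [ 0.4949 -0.0237]
(0.03, -0.0073) [0.4832 0.0076]
(0.06, 0.0073) [0.4717 0.0389]
(0.09, 0.022) [0.46   0.0702]
to start [ 0.087  -0.3742  0.    ] dirs run1 [-0.41522865  0.90971816] run2 [0.02652251 0.9996492 ]
```

Call:
{"method": "jog_arm", "body": {
  "moves": [
    [1,0.003,-0.012,0,0,0,0],
    [1,0.008,-0.034,0,0,0,0],
    [1,0.014,-0.06,0,0,0,0],
    [1,0.02,-0.087,0,0,0,0],
    [1,0.026,-0.114,0,0,0,0],
    [1,0.033,-0.141,0,0,0,0],
    [1,0.039,-0.168,0,0,0,0],
    [1,0.045,-0.195,0,0,0,0],
    [1,0.052,-0.222,0,0,0,0],
    [1,0.058,-0.249,0,0,0,0]
  ]
}}

```text
time_s: 7.17
tcp_pos: [0.4714, 0.0129, 0.2365]
ee_rot: [[-0.946, -0.323, -0.002], [-0.323, 0.946, -0.0], [0.002, 0.0, -1.0]]
wrist_force: [1.1, 0.6, -1.9]
gripper_width: 0.245
```

Call:
{"method": "jog_arm", "body": {
  "moves": [
    [1,0.006,-0.027,0,0,0,0],
    [1,0.012,-0.052,0,0,0,0],
    [1,0.018,-0.076,0,0,0,0],
    [1,0.023,-0.097,0,0,0,0],
    [1,0.026,-0.112,0,0,0,0],
    [1,0.028,-0.121,0,0,0,0],
    [1,0.029,-0.125,0,0,0,0],
    [1,0.029,-0.125,0,0,0,0],
    [1,0.029,-0.125,0,0,0,0],
    [1,0.029,-0.125,0,0,0,0]
  ]
}}

```text
time_s: 8.0
tcp_pos: [0.4853, -0.1121, 0.2375]
ee_rot: [[-0.946, -0.324, -0.0], [-0.324, 0.946, 0.0], [0.0, 0.0, -1.0]]
wrist_force: [-0.4, -0.5, -1.5]
gripper_width: 0.248
```

```bash
python3 cap.py 5 wrist scene top;python3 - <<'E'
from h import *
crop("wrist5.npz",230,60,190,180,4,"pics/w5.png")
crop("scene5.npz",180,150,150,120,5,"pics/s5.png")
crop("top5.npz",320,140,110,80,6,"pics/t5.png")
E
```

```text
t 8.0 tcp [ 0.4853 -0.1121  0.2375] f [-0.42 -0.48 -1.48] g 0.248 j [  5.7   9.  -15.5  -0.  -65.5 -76.8]
[[-0.9461, -0.3238, -0.0002], [-0.3238, 0.9461, 0.0002], [0.0001, 0.0002, -1.0]]
```

View pics/w5.png

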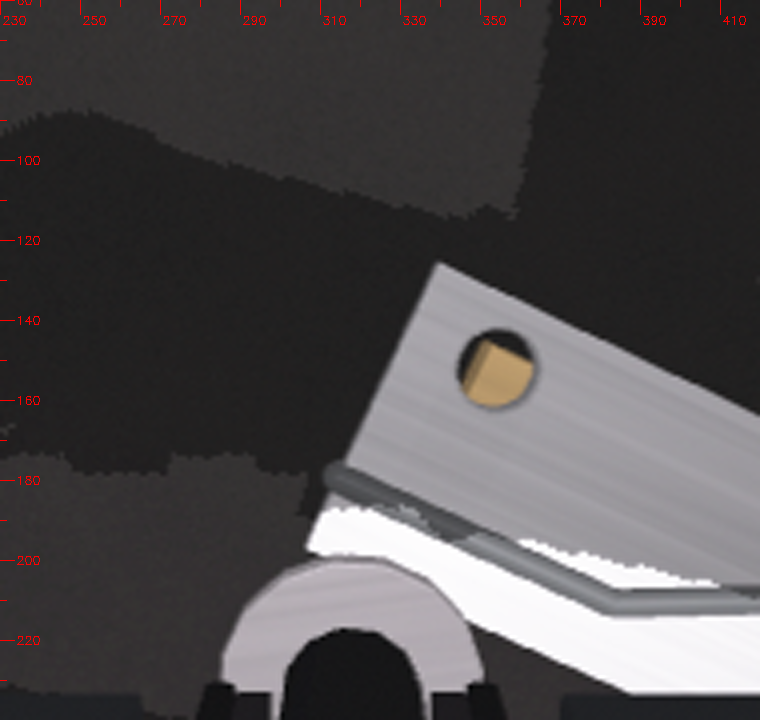

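View pics/s5.png

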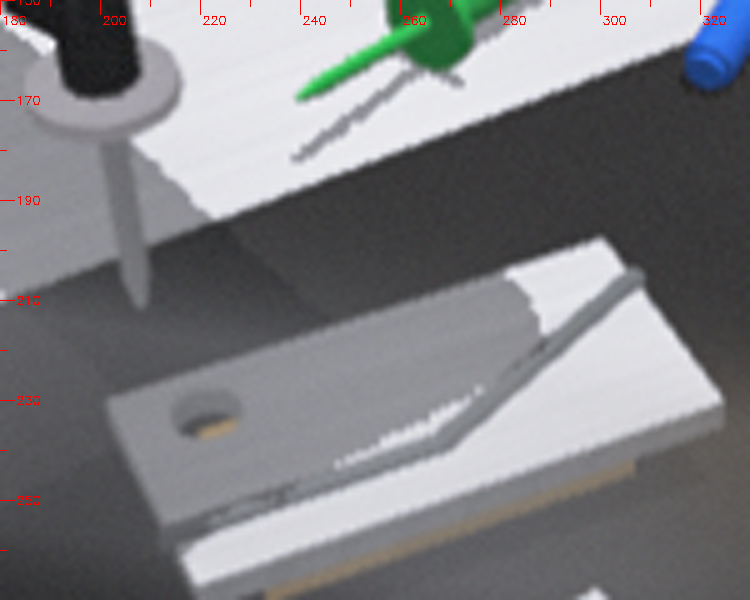

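```bash
python3 - <<'E'
from h import *
w,s=ld("wrist5.npz"),ld("scene5.npz")
obs=np.array([(339.1,125.1),(306.6,196.6),(353.9,151.9),(314,178.4),(382.6,209.6)])
m=np.array([[-.09,.045,.037],[-.09,-.045,.037],[-.062,.025,.037],[-.091,-.022,.039],[0,-.022,.04]])
def W(p,m=m):
    c,q=np.cos(p[2]),np.sin(p[2]);return np.c_[m[:,0]*c-m[:,1]*q+p[0],m[:,0]*q+m[:,1]*c+p[1],m[:,2]]
r=least_squares(lambda p:(proj(w,W(p))-obs).ravel(),[.473,-.0215,1.47]);print(r.x.round(4),r.fun.round(1))
r4=least_squares(lambda p:(proj(w,W(p)+[0,0,p[3]])-obs).ravel(),[.473,-.0215,1.47,0]);print(r4.x.round(4))
print("start",W(r.x)[3], "exp tip in scene",proj(s,[[.4853,-.1121,.2375-.1077]]),"obs ~(207.5,211.8)")
E
```

```text
[ 0.4718 -0.0221  1.4742] [ 0.  -0.5 -0.5 -0.3 -0.1 -0.2 -0.6  0.3  1.1  0.8]
[ 0.4725 -0.0215  1.4743 -0.0057]
start [ 0.48491108 -0.11482987  0.039     ] exp tip in scene [[208.09377339 210.2277183 ]] obs ~(207.5,211.8)
```

Call:
{"method": "jog_arm", "body": {
  "moves": [
    [1,0,-0.001,0.006,0,0,0],
    [1,0,-0.0015,0.018,0,0,0],
    [1,0,-0.0015,0.032,0,0,0],
    [1,0,-0.0015,0.046,0,0,0],
    [1,0,-0.0015,0.058,0,0,0],
    [1,0,-0.0015,0.068,0,0,0],
    [1,0,-0.0015,0.075,0,0,0],
    [1,0,-0.0015,0.079,0,0,0],
    [1,0,-0.0015,0.081,0,0,0],
    [1,0,-0.0015,0.082,0,0,0]
  ]
}}

```text
time_s: 8.98
tcp_pos: [0.4862, -0.1142, 0.1556]
ee_rot: [[-0.946, -0.323, 0.0], [-0.323, 0.946, -0.0], [-0.0, -0.0, -1.0]]
wrist_force: [-0.8, -0.7, -0.8]
gripper_width: 0.249
```

```bash
python3 cap.py 6 scene top wrist;python3 - <<'E'
from h import *
crop("scene6.npz",180,180,150,100,5,"pics/s6.png")
crop("wrist6.npz",230,60,190,180,4,"pics/w6.png")
s=sense if 0 else ld("scene6.npz");c=s["tcp"]
print(proj(s,[c-[0,0,.1077]]))
E
```

```text
t 8.9833 tcp [ 0.4862 -0.1142  0.1556] f [-0.79 -0.7  -0.76] g 0.249 j [  5.5  13.5 -22.5   0.  -54.  -76.6]
[[-0.9464, -0.3231, 0.0004], [-0.3231, 0.9464, -0.0001], [-0.0003, -0.0002, -1.0]]
[[214.00656882 250.9906574 ]]
```

View pics/s6.png

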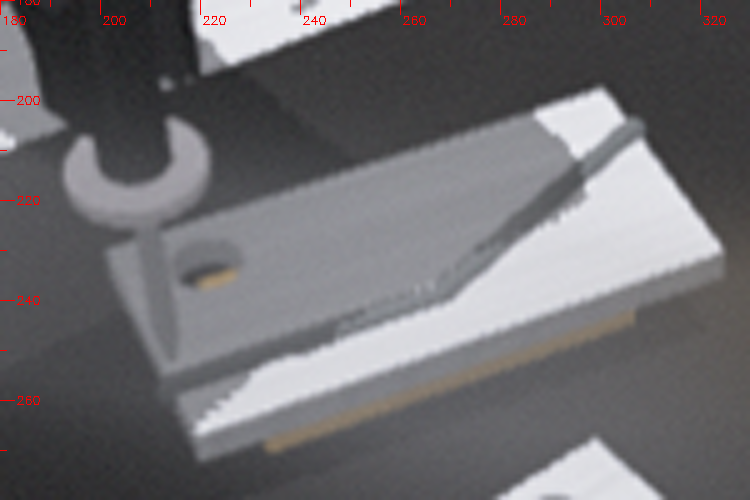

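View pics/w6.png

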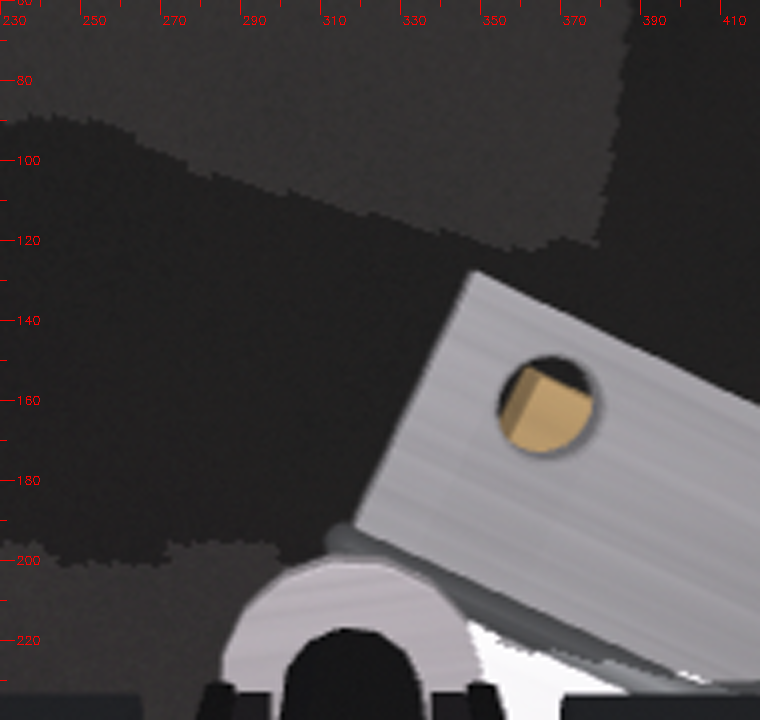

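Call:
{"method": "jog_arm", "body": {
  "moves": [
    [1,-0.0012,0.0027,0.0008,0,0,0],
    [1,-0.0025,0.0055,0.0016,0,0,0],
    [1,-0.0037,0.0082,0.0022,0,0,0],
    [1,-0.005,0.011,0.0025,0,0,0],
    [1,-0.0062,0.0137,0.0025,0,0,0],
    [1,-0.0074,0.0165,0.0025,0,0,0],
    [1,-0.0087,0.0192,0.0025,0,0,0],
    [1,-0.0099,0.022,0.0025,0,0,0],
    [1,-0.0112,0.0247,0.0025,0,0,0],
    [1,-0.0124,0.0275,0.0025,0,0,0]
  ]
}}

```text
time_s: 9.97
tcp_pos: [0.4888, -0.0838, 0.1531]
ee_rot: [[-0.946, -0.323, 0.0], [-0.323, 0.946, 0.0], [-0.0, -0.0, -1.0]]
wrist_force: [0.4, 1.0, -0.9]
gripper_width: 0.246
```

Call:
{"method": "jog_arm", "body": {
  "moves": [
    [1,-0.0012,0.0027,0,0,0,0],
    [1,-0.0025,0.0055,0,0,0,0],
    [1,-0.0037,0.0082,0,0,0,0],
    [1,-0.005,0.011,0,0,0,0],
    [1,-0.0062,0.0137,0,0,0,0],
    [1,-0.0074,0.0165,0,0,0,0],
    [1,-0.0087,0.0192,0,0,0,0],
    [1,-0.0099,0.022,0,0,0,0],
    [1,-0.0112,0.0247,0,0,0,0],
    [1,-0.0124,0.0275,0,0,0,0]
  ]
}}

```text
time_s: 10.8
tcp_pos: [0.4917, -0.0538, 0.153]
ee_rot: [[-0.946, -0.323, -0.0], [-0.323, 0.946, 0.0], [0.0, 0.0, -1.0]]
wrist_force: [-0.4, -0.3, -1.3]
gripper_width: 0.242
```

Call:
{"method": "jog_arm", "body": {
  "moves": [
    [1,-0.0012,0.0027,0,0,0,0],
    [1,-0.0025,0.0055,0,0,0,0],
    [1,-0.0037,0.0082,0,0,0,0],
    [1,-0.005,0.011,0,0,0,0],
    [1,-0.0062,0.0137,0,0,0,0],
    [1,-0.0074,0.0165,0,0,0,0],
    [1,-0.0087,0.0192,0,0,0,0],
    [1,-0.0099,0.022,0,0,0,0],
    [1,-0.0112,0.0247,0,0,0,0],
    [1,-0.0124,0.0275,0,0,0,0]
  ]
}}

```text
time_s: 11.63
tcp_pos: [0.4945, -0.0238, 0.153]
ee_rot: [[-0.946, -0.323, -0.0], [-0.323, 0.946, 0.0], [0.0, 0.0, -1.0]]
wrist_force: [-0.0, 0.1, -1.8]
gripper_width: 0.245
```

```bash
python3 cap.py 7 scene wrist;python3 - <<'E'
from h import *
crop("scene7.npz",180,160,150,110,5,"pics/s7.png")
s=ld("scene7.npz");c=s["tcp"]
print(proj(s,[c-[0,0,.1077]]))
C=np.array([.4725,-.0217]);a=1.473;M=np.array([[np.cos(a),-np.sin(a)],[np.sin(a),np.cos(a)]])
print("tip in plate",M.T@(c[:2]-C),c[2]-.1077)
E
```

```text
t 11.6333 tcp [ 0.4945 -0.0238  0.153 ] f [-0.04  0.12 -1.76] g 0.245 j [ 16.1  13.3 -23.2  -0.  -53.5 -87.2]
[[-0.9464, -0.3229, -0.0], [-0.3229, 0.9464, 0.0], [0.0, 0.0, -1.0]]
[[268.52916765 233.24192289]]
tip in plate [ 7.55617906e-05 -2.21071914e-02] 0.0453410701978821
```

View pics/s7.png

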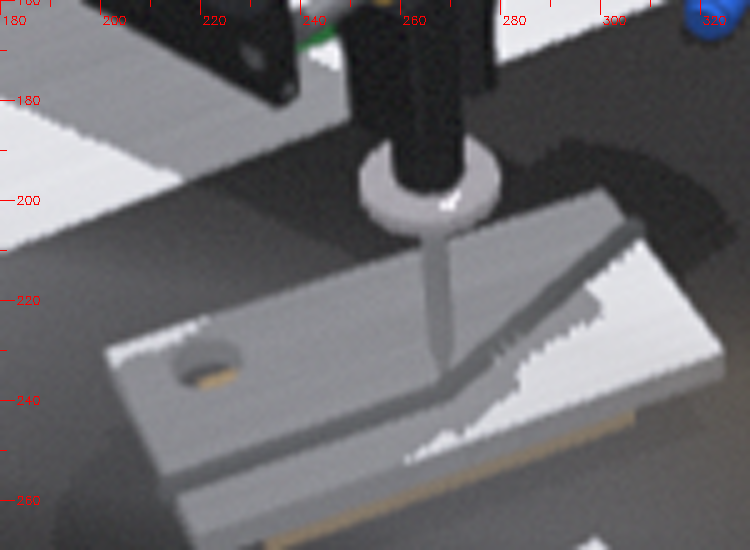

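The tip sits right above the bend (268,233) with a small gap. Next is the slanting run.

Call:
{"method": "jog_arm", "body": {
  "moves": [
    [1,0.0001,0.003,0,0,0,0],
    [1,0.0002,0.006,0,0,0,0],
    [1,0.0002,0.009,0,0,0,0],
    [1,0.0003,0.012,0,0,0,0],
    [1,0.0004,0.015,0,0,0,0],
    [1,0.0005,0.018,0,0,0,0],
    [1,0.0005,0.021,0,0,0,0],
    [1,0.0006,0.024,0,0,0,0],
    [1,0.0007,0.027,0,0,0,0],
    [1,0.0008,0.03,0,0,0,0]
  ]
}}

```text
time_s: 12.57
tcp_pos: [0.4839, 0.0043, 0.1531]
ee_rot: [[-0.946, -0.323, 0.0], [-0.323, 0.946, 0.0], [-0.0, -0.0, -1.0]]
wrist_force: [0.0, 1.0, -0.8]
gripper_width: 0.249
```

Call:
{"method": "jog_arm", "body": {
  "moves": [
    [1,0.0001,0.003,0,0,0,0],
    [1,0.0002,0.006,0,0,0,0],
    [1,0.0002,0.009,0,0,0,0],
    [1,0.0003,0.012,0,0,0,0],
    [1,0.0004,0.015,0,0,0,0],
    [1,0.0005,0.018,0,0,0,0],
    [1,0.0005,0.021,0,0,0,0],
    [1,0.0006,0.024,0,0,0,0],
    [1,0.0007,0.027,0,0,0,0],
    [1,0.0008,0.03,0,0,0,0]
  ]
}}

```text
time_s: 13.4
tcp_pos: [0.4735, 0.0324, 0.1531]
ee_rot: [[-0.946, -0.323, -0.0], [-0.323, 0.946, -0.0], [0.0, -0.0, -1.0]]
wrist_force: [0.8, 0.4, -1.9]
gripper_width: 0.243
```

Call:
{"method": "jog_arm", "body": {
  "moves": [
    [1,0.0001,0.003,0,0,0,0],
    [1,0.0002,0.006,0,0,0,0],
    [1,0.0002,0.009,0,0,0,0],
    [1,0.0003,0.012,0,0,0,0],
    [1,0.0004,0.015,0,0,0,0],
    [1,0.0005,0.018,0,0,0,0],
    [1,0.0005,0.021,0,0,0,0],
    [1,0.0006,0.024,0,0,0,0],
    [1,0.0007,0.027,0,0,0,0],
    [1,0.0008,0.03,0,0,0,0]
  ]
}}

```text
time_s: 14.23
tcp_pos: [0.4631, 0.0606, 0.1531]
ee_rot: [[-0.946, -0.323, 0.0], [-0.323, 0.946, -0.0], [-0.0, -0.0, -1.0]]
wrist_force: [0.2, -0.7, -1.8]
gripper_width: 0.244
```

Call:
{"method": "jog_arm", "body": {
  "moves": [
    [1,0.0001,0.003,0,0,0,0],
    [1,0.0002,0.006,0,0,0,0],
    [1,0.0002,0.009,0,0,0,0],
    [1,0.0002,0.0105,0,0,0,0],
    [1,0.0002,0.0105,0,0,0,0],
    [1,0.0002,0.0105,0,0,0,0],
    [1,0.0002,0.0105,0,0,0,0],
    [1,0.0002,0.0105,0,0,0,0],
    [1,0.0002,0.0105,0,0,0,0],
    [1,0.0002,0.0105,0,0,0,0]
  ]
}}

```text
time_s: 15.07
tcp_pos: [0.4596, 0.0701, 0.153]
ee_rot: [[-0.947, -0.323, -0.0], [-0.323, 0.947, -0.0], [0.0, -0.0, -1.0]]
wrist_force: [-0.5, 0.4, -1.0]
gripper_width: 0.249
```

```bash
python3 cap.py 8 scene wrist;python3 - <<'E'
from h import *
crop("scene8.npz",210,130,150,120,5,"pics/s8.png")
s=ld("scene8.npz");c=s["tcp"]
print(proj(s,[c-[0,0,.1077]]))
C=np.array([.4725,-.0217]);a=1.473;M=np.array([[np.cos(a),-np.sin(a)],[np.sin(a),np.cos(a)]])
print("tip in plate",M.T@(c[:2]-C),c[2]-.1077)
E
```

```text
t 15.0667 tcp [0.4596 0.0701 0.153 ] f [-0.45  0.39 -1.01] g 0.249 j [ 28.8  10.4 -27.1   0.  -52.5 -99.9]
[[-0.9465, -0.3227, -0.0], [-0.3227, 0.9465, -0.0], [0.0, -0.0, -1.0]]
[[306.87525674 200.33550078]]
tip in plate [0.09008182 0.02177933] 0.0453345626870819
```

View pics/s8.png

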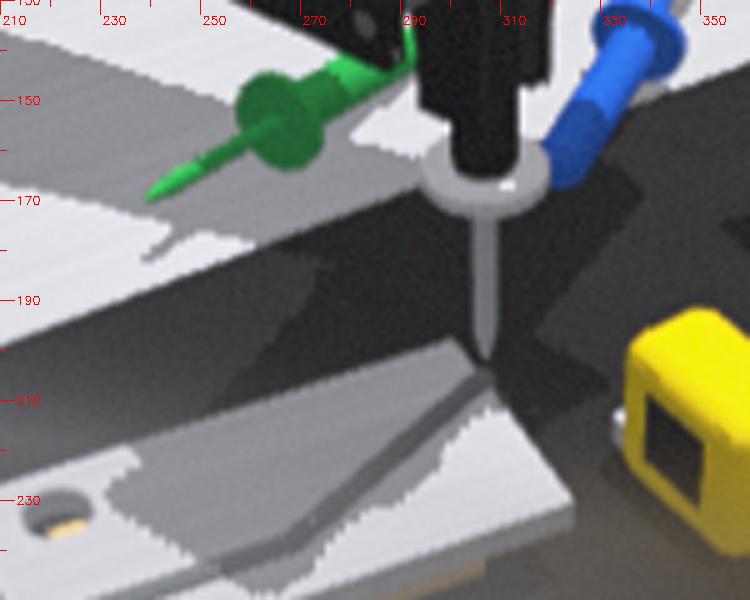

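Call:
{"method": "jog_arm", "body": {
  "moves": [
    [1,0,0,-0.006,0,0,0],
    [1,0,0,-0.02,0,0,0],
    [1,0,0,-0.036,0,0,0],
    [1,0,0,-0.052,0,0,0],
    [1,-0.002,0.008,-0.066,0,0,0],
    [1,-0.007,0.026,-0.078,0,0,0],
    [1,-0.013,0.047,-0.085,0,0,0],
    [1,-0.019,0.07,-0.085,0,0,0],
    [1,-0.025,0.093,-0.085,0,0,0],
    [1,-0.031,0.116,-0.085,0,0,0]
  ]
}}

```text
time_s: 16.0
tcp_pos: [0.4513, 0.191, 0.2389]
ee_rot: [[-0.947, -0.323, 0.001], [-0.323, 0.947, 0.001], [-0.001, 0.0, -1.0]]
wrist_force: [-0.7, -0.5, -1.6]
gripper_width: 0.245
```

Call:
{"method": "jog_arm", "body": {
  "moves": [
    [1,-0.006,0.022,0,0,0,0],
    [1,-0.011,0.041,0,0,0,0],
    [1,-0.016,0.057,0,0,0,0],
    [1,-0.019,0.068,0,0,0,0],
    [1,-0.021,0.074,0,0,0,0],
    [1,-0.0213,0.0764,0,0,0,0],
    [1,-0.0213,0.0764,0,0,0,0],
    [1,-0.0213,0.0764,0,0,0,0],
    [1,-0.0213,0.0764,0,0,0,0],
    [1,-0.0213,0.0764,0,0,0,0]
  ]
}}

```text
time_s: 16.83
tcp_pos: [0.447, 0.2685, 0.2382]
ee_rot: [[-0.947, -0.322, -0.0], [-0.322, 0.947, -0.0], [0.0, -0.0, -1.0]]
wrist_force: [-0.5, -0.4, -1.0]
gripper_width: 0.245
```

```bash
python3 cap.py 9 scene wrist;python3 - <<'E'
from h import *
crop("scene9.npz",340,50,140,120,5,"pics/s9.png")
crop("wrist9.npz",250,110,130,130,5,"pics/w9.png")
s=ld("scene9.npz");c=s["tcp"]
print(proj(s,[c-[0,0,.1077]]))
E
```

```text
t 16.8333 tcp [0.447  0.2685 0.2382] f [-0.46 -0.36 -1.01] g 0.245 j [  48.8   11.3  -12.5   -0.   -66.2 -120. ]
[[-0.9467, -0.3221, -0.0], [-0.3221, 0.9467, -0.0], [0.0, -0.0, -1.0]]
[[397.48890942 121.16612466]]
```

View pics/s9.png

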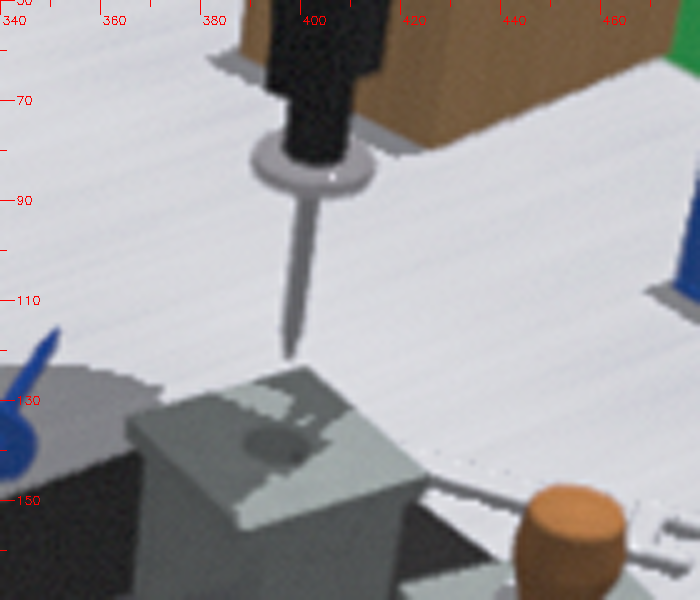

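View pics/w9.png

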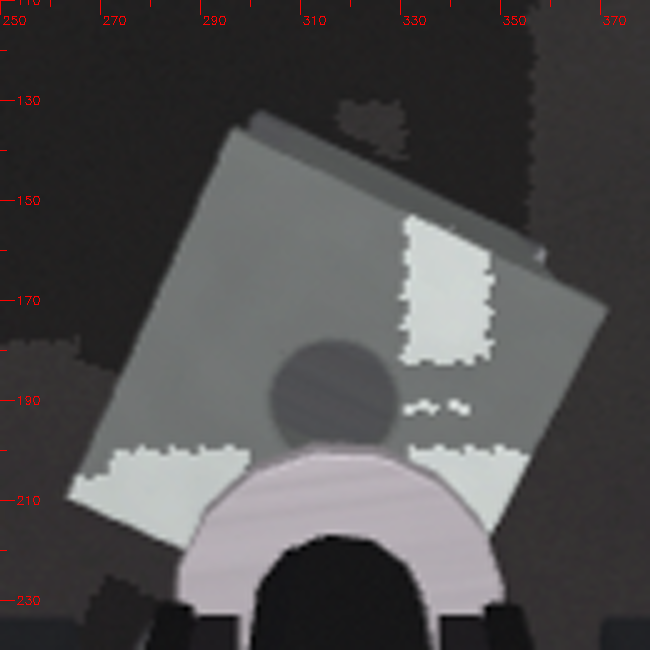

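Call:
{"method": "jog_arm", "body": {
  "moves": [
    [1,0,0.0004,0.005,0,0,0],
    [1,0,0.0004,0.015,0,0,0],
    [1,0,0.0004,0.028,0,0,0],
    [1,0,0.0004,0.041,0,0,0],
    [1,0,0.0004,0.054,0,0,0],
    [1,0,0.0004,0.067,0,0,0],
    [1,0,0.0004,0.08,0,0,0],
    [1,0,0.0004,0.092,0,0,0],
    [1,0,0.0004,0.102,0,0,0],
    [1,0,0.0004,0.107,0,0,0]
  ]
}}

```text
time_s: 17.77
tcp_pos: [0.446, 0.2687, 0.1289]
ee_rot: [[-0.947, -0.323, -0.003], [-0.323, 0.947, -0.002], [0.003, -0.001, -1.0]]
wrist_force: [0.2, -0.2, -1.6]
gripper_width: 0.245
```

Call:
{"method": "jog_arm", "body": {
  "moves": [
    [1,0,0,0.001,0,0,0],
    [1,0,0,0.002,0,0,0],
    [1,0,0,0.003,0,0,0],
    [1,0,0,0.003,0,0,0],
    [1,0,0,0.003,0,0,0],
    [1,0,0,0.003,0,0,0],
    [1,0,0,0.003,0,0,0],
    [1,0,0,0.003,0,0,0],
    [1,0,0,0.003,0,0,0],
    [1,0,0,0.003,0,0,0]
  ]
}}

```text
time_s: 18.6
tcp_pos: [0.4468, 0.2696, 0.1281]
ee_rot: [[-0.946, -0.323, 0.0], [-0.323, 0.946, 0.0], [-0.0, 0.0, -1.0]]
wrist_force: [-0.4, 0.3, -1.8]
gripper_width: 0.25
```

```bash
python3 cap.py 10 scene;python3 - <<'E'
from h import *
crop("scene10.npz",340,80,140,110,5,"pics/s10.png")
E
```

```text
t 18.6 tcp [0.4468 0.2696 0.1281] f [-0.41  0.25 -1.82] g 0.25 j [  48.9   17.4  -21.6   -0.   -51.  -120.1]
[[-0.9464, -0.3229, 0.0001], [-0.3229, 0.9464, 0.0001], [-0.0001, 0.0001, -1.0]]
```

View pics/s10.png

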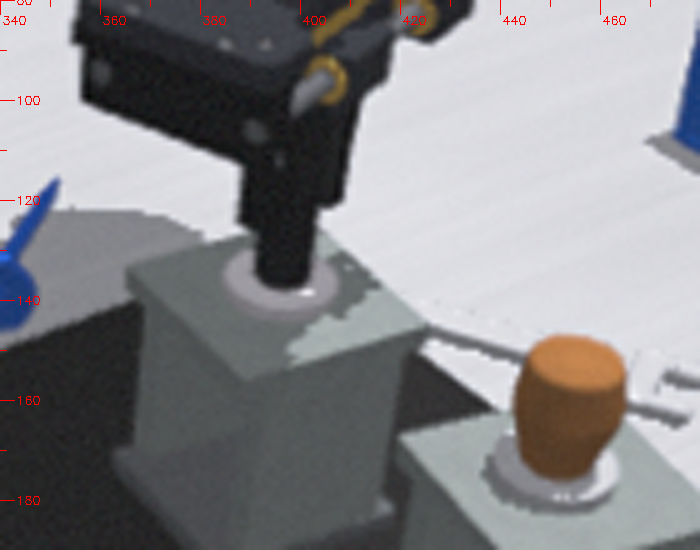

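The collar sits on the top plate. I'll open the gripper, which takes about 1.5 s, and then back off upwards.

Call:
{"method": "jog_arm", "body": {
  "moves": [
    [-1,0,0,0,0,0,0],
    [-1,0,0,0,0,0,0],
    [-1,0,0,0,0,0,0],
    [-1,0,0,0,0,0,0],
    [-1,0,0,0,0,0,0],
    [-1,0,0,0,0,0,0],
    [-1,0,0,0,0,0,0],
    [-1,0,0,0,0,0,0],
    [-1,0,0,0,0,0,0],
    [-1,0,0,0,0,0,0]
  ]
}}

```text
time_s: 19.48
tcp_pos: [0.4468, 0.2695, 0.128]
ee_rot: [[-0.946, -0.323, 0.0], [-0.323, 0.946, -0.0], [-0.0, -0.0, -1.0]]
wrist_force: [-0.4, 0.8, -0.2]
gripper_width: 0.92
```

Call:
{"method": "jog_arm", "body": {
  "moves": [
    [-1,0,0,0,0,0,0],
    [-1,0,0,0,0,0,0],
    [-1,0,0,-0.005,0,0,0],
    [-1,0,0,-0.016,0,0,0],
    [-1,0,0,-0.03,0,0,0],
    [-1,0,0,-0.05,0,0,0],
    [-1,0,0,-0.07,0,0,0],
    [-1,0,0,-0.09,0,0,0],
    [-1,0,0,-0.11,0,0,0],
    [-1,0,0,-0.13,0,0,0]
  ]
}}

```text
time_s: 20.32
tcp_pos: [0.4467, 0.2694, 0.2596]
ee_rot: [[-0.946, -0.323, 0.0], [-0.323, 0.946, 0.0], [-0.0, 0.0, -1.0]]
wrist_force: [0.8, 0.0, -0.5]
gripper_width: 1.0
```

Call:
{"method": "jog_arm", "body": {
  "moves": [
    [-1,-0.01,0,-0.015,0,0,0],
    [-1,-0.025,0,-0.03,0,0,0],
    [-1,-0.04,0,-0.04,0,0,0],
    [-1,-0.05,0.005,-0.05,0,0,0],
    [-1,-0.054,0.005,-0.06,0,0,0],
    [-1,-0.054,0.005,-0.06,0,0,0],
    [-1,-0.054,0.005,-0.06,0,0,0],
    [-1,-0.054,0.005,-0.06,0,0,0],
    [-1,-0.054,0.005,-0.06,0,0,0],
    [-1,-0.054,0.005,-0.06,0,0,0]
  ]
}}

```text
time_s: 21.15
tcp_pos: [0.4958, 0.2914, 0.3176]
ee_rot: [[-0.946, -0.323, -0.001], [-0.323, 0.946, -0.001], [0.001, -0.0, -1.0]]
wrist_force: [-1.0, -0.3, 0.1]
gripper_width: 1.001
```

```bash
python3 cap.py 11 scene wrist;python3 - <<'E'
from h import *
crop("scene11.npz",340,80,140,110,5,"pics/s11.png")
crop("wrist11.npz",255,75,120,120,5,"pics/w11.png")
E
```

```text
t 21.15 tcp [0.4958 0.2914 0.3176] f [-0.98 -0.29  0.14] g 1.001 j [  46.6   14.3    2.8   -0.   -78.6 -117.7]
[[-0.9464, -0.323, -0.0008], [-0.323, 0.9464, -0.0006], [0.001, -0.0003, -1.0]]
```

View pics/s11.png

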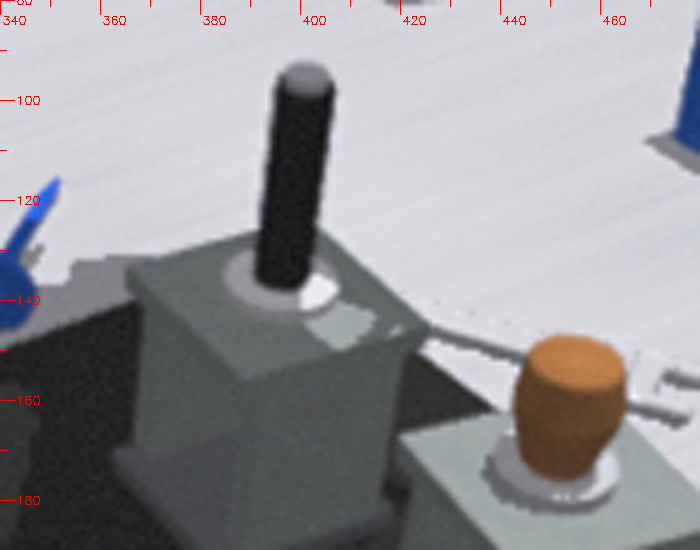

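View pics/w11.png

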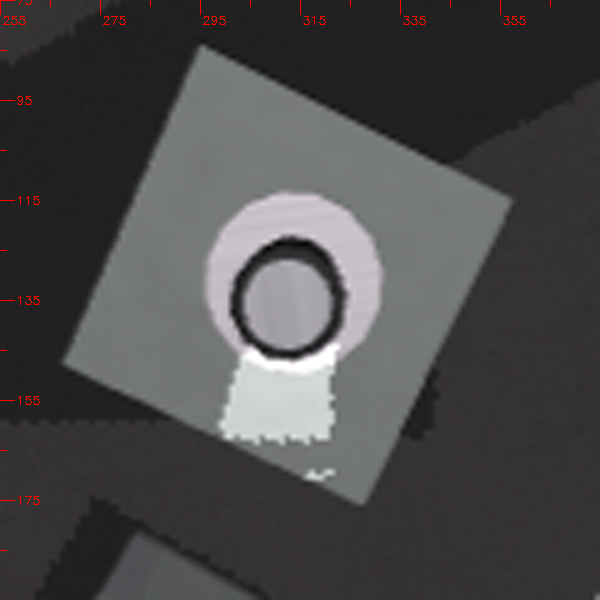

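The probe stands upright and centred, with its collar flat on the plate: handle top at (401,96) in the scene view, against (400,97) at the start. The gripper is clear, so I'll hand in.

```bash
python3 -c "
from station import *
print(finish_job())"
```

```text
the job is handed in; nothing more can be done
None
```

I took the probe from its stand and guided its tip along the whole cranked weld, from the bolt-hole end round the bend to the far end. I then set it back in its stand, let go and handed the job in at about 21 s; no verdict was reported.

**Trace:** The tip moved at about 3.6 cm/s with its height at 45 mm, about 5 mm above the bead. The worked-out tip position was within about 1 mm of the weld line at the bend and at the far end, and the camera views agreed. The measured wrist force was never above about 4 N, so nothing suggested the probe touched the plate.

**Last check:** The probe stands upright with its collar on the top plate. Its handle top is within about a pixel of where it started in the scene view. The gripper is open and about 13 cm above the handle's top.

**What disagreed:**
- **Heights:** the scene and top cameras together read heights 2–6 mm too low. The wrist camera alone put the stand's top at 95 mm, as the text says, but the plate about 3 mm high. I used the heights in the text, the wrist camera and the arm's own readings.
- **Look-alikes:** the blue and green probes were standing on their tips at the start and were lying on the counter by 2.7 s. I don't know whether they toppled by themselves or the arm's approach knocked them over. No contact force showed in the readings I took, and both stayed on the counter.

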